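# Make up the grinding arbor

## Task

Make up the grinding arbor: slip the parts over the upright spindle one after another, from the bottom up the steel flange, the larger abrasive wheel, the aluminium spacer, the smaller abrasive wheel, and last the dark end cap over the tip, each right side up and sitting flat on the one below. Leave the tape roll, the pliers and the carton where they are.

Things in the scene. Friction and masses are not known exactly. Their poses are not given: they have to be found in the camera images.
- arbor: Fixed upright arbor stand: round grey foot 80 mm across, 12 mm high, three bolt heads; on it a steel shoulder 34 mm across, flat top 18 mm above the bench; from there a steel spindle 12 mm thick, straight to 66 mm above the bench, then tapering to a blunt 4 mm tip at 78 mm. Origin: spindle axis at bench level, z up. Placed afresh each time.
- flange: Steel flange: flat round plate 54 mm across, 10 mm thick, central hole 20 mm, six small dark screw heads round the hole. Lies flat on the bench, 0.14 kg. It is right side up at the start and at the end. Origin: centre of its underside, z up.
- wheel_big: The larger abrasive wheel: grey gritty disc 64 mm across, 14 mm thick, steel-bushed hole 20 mm. Lies flat on the bench, about 0.12 kg. It is right side up at the start and at the end. Origin: centre of its underside, z up.
- spacer: Spacer: small plain aluminium ring 34 mm across, 10 mm thick, hole 20 mm, no screws. Lies flat on the bench, 0.05 kg. It is right side up at the start and at the end. Origin: centre of its underside, z up.
- wheel_small: The smaller abrasive wheel: grey gritty disc 48 mm across, 14 mm thick, steel-bushed hole 20 mm. Lies flat on the bench, about 0.07 kg. It is right side up at the start and at the end. Origin: centre of its underside, z up.
- cap: End cap: dark knurled steel cap 32 mm across and 21 mm high, closed flat top, open underneath with a blind hole about 18.5 mm wide and 15 mm deep. Stands on the bench mouth down, 0.06 kg. It slips over the spindle tip, no thread. It is right side up at the start and at the end. Origin: centre of its underside, z up.
- tape_roll: Bystander: roll of buff masking tape lying flat, 68 mm across, 24 mm high. Not to be moved. Origin: centre of its underside.
- pliers: Bystander: flat-nose pliers with red handles lying flat, 139x48x13 mm, long along their own x. Not to be moved. Origin: centre of the underside. Behind them stands a fixed black tool box, its top 235 mm above the bench.
- bur_carton: Bystander: small white carton, 61x88x72 mm (its own x, y, z). Not to be moved. Origin: centre of its underside. Behind it stands a fixed bead tray whose open clear lid reaches 180 mm above the bench.
Not all that is in view belongs to the job. Leave any brown or green look-alike of the wheel_small alone.

How it is judged:
At the end, for the whole second after the job is handed in: All five parts are on the spindle in the stated order, released and at rest: each within 4 mm of its height in a fully seated stack (undersides 18, 28, 42, 52 and 66 mm above the bench), within 8 mm of the spindle axis, tilted less than 0.12 rad and slower than 20 mm/s (z of flange in the frame of arbor between 0.014 and 0.022 m and horizontal distance between each of flange, wheel_big, spacer, wheel_small, cap and arbor below 0.008 m and angle between each of flange, wheel_big, spacer, wheel_small, cap's own z axis and vertical below 0.12 rad and linear speed of each of flange, wheel_big, spacer, wheel_small, cap below 0.02 m/s and z of wheel_big in the frame of arbor between 0.024 and 0.032 m and z of spacer in the frame of arbor between 0.038 and 0.046 m and z of wheel_small in the frame of arbor between 0.048 and 0.056 m and z of cap in the frame of arbor between 0.062 and 0.07 m); the robot touches nothing.
It fails at once if the tape roll is moved by more than 20 mm (distance of tape_roll from where it was at the start of the episode above 0.02 m).
It fails at once if the pair of pliers is moved by more than 20 mm (distance of pliers from where it was at the start of the episode above 0.02 m).
It fails at once if the carton is moved by more than 20 mm (distance of bur_carton from where it was at the start of the episode above 0.02 m).
It also fails if it takes over 136 s, if anything falls off the work surface, if the arm or the gripper's body presses on something with over 40 N, if the wrist force passes 120 N, or if a joint passes its speed limit or range.

## Robot

A 7-joint arm with a two-finger parallel gripper is mounted at the origin on a cart in front of the work surface, level with it; the furniture and walls round the work are solid. World frame = base frame: x ahead of the robot, y to its left, z up, the work surface at z = 0. Lengths are in m, angles in rad, forces in N, time in s.
With the tool pointing down it reaches from about 0.425 to 0.925 m from the base axis. Payload 6.8 kg.
Tool frame: the origin (TCP) lies on the centre line of the jaws, within the pads' length; the fingertips stand 14 mm ahead of it and the grasp point (between the pads) lies 5 mm behind it; z points along the fingers, y is the line along which they close (so a half turn about z gives the same grasp; the last joint's range is limited). The gripper opens to 85 mm and grips with 20 to 120 N. Pads are 22 mm wide; open, the fingers measure 114 mm over their backs; the gripper's body (76 mm by 85 mm) begins 54 mm behind the grasp point. The pads swing forward as they close: fully open they stand 13 mm farther back than shut.
Start: joints at [1.206, 0.477, 0.022, 1.555, -0.011, 1.109, -0.083], TCP at [0.171, -0.653, 0.219] pointing down, gripper open.
Joint ranges: [-2.96, 2.96], [-0.34, 2.1], [-1.41, 1.46], [0.24, 2.44], [-1.37, 4.51], [0.17, 1.92], [-2.96, 2.96]. Speed limits (rad/s): [2.39, 2.39, 3.14, 3.14, 3.14, 3.14, 3.14].

## Interface

Orientations are given as a unit quaternion [w, x, y, z].
In Python, from station import bot gives the robot as it stands. The module is installed in compiled form; this text tells all that it offers.
- The arm moves only by the tool drive_tool, never from a script. Its argument "commands" is a list of rows, each an object with "hand": the opening, from 0 (shut) to 1 (fully open); "translation": the shift along the world's x, y, z in mm, a list of three; "angular": the turn, a rotation vector about the world's x, y, z in rad, a list of three. In form: [{"hand": hand, "translation": [tx, ty, tz], "angular": [ax, ay, az]}, ...]. A call has 1 to 12 rows; each row is the pose to reach, as a shift and turn from the pose commanded when the call began; what a row does not reach only later rows make up. A row lasts 1/8 s, in which the tool goes at most 62.5 mm and 10.7 degrees, less where a joint would pass 70% of its speed; a pose out of reach is approached as far as the arm can. A call with a gripper value outside its range is refused whole. The fingers move at their own pace and stop on an object; "force" is the grip in N (left out, the last holds). Time passes only in rows, so rows that repeat a pose let the fingers close. It gives the time, the measured TCP pose, the force, the opening and the grip force at its end, in the units of the state.
- bot.get_obs(): the state, without advancing time (a new reading comes with each control period).
- bot.read_camera(name): name is "side" or "top"; returns the picture (480x640x3 uint8, red, green, blue); there is no depth.
- bot.camera_model(name): a dict with "fx", "fy", "cx", "cy" (pixels), "view" (4x4, takes a point from world to camera coordinates). Camera axes: x right, y up, looking along -z (the intrinsics and any distortion apply to the point x, -y, -z); pixel columns grow to the right and rows downward; lengths in m; the calibration is good to about 2 mm. A picture is of the moment at which its call begins. camera_model takes no time and is no camera call.
- bot.hand_in(): hands the job in; it is judged then, once.
Trained networks look in the newest picture that a camera, given by its name, has taken for a name from the list of things; names that differ only in an ending like _2 or _b are one class to them, and where a whole thing is asked for, a point or a joint stands for the part that bears it (a point fixed in the world has none). Each returns a list of dicts, best first, with "score" (0 to 1); they miss things now and then, are a little off and sometimes report something else, mostly with a low value. They report only what shows in the picture. A call takes as long as a camera call. They do not tell look-alikes from the thing itself.
- bot.find_in(camera, query): "position" ([column, row] in pixels, amid what is visible of it).
- bot.outline_of(camera, query): "pixels" (480x640 bool, what is visible of it) and "position" ([column, row] in pixels, amid what is visible of it).
The state is a dict: "t": time; "q": joint angles; "joint_vel": joint speeds; "joint_torque": joint torques, N m; "eef_pos": TCP position; "tool_rot": TCP orientation; "contact_force": force on the tool from outside, world axes, zero at the start; "torque": the same for the moment, N m; "gripper_width": opening from 0.0 (shut) to 1.0 (fully open); "grasp_force": force on a finger pad.
Only numpy, scipy, OpenCV 4.12 (cv2) and the standard library are available. Lean on these libraries where they do the work, as an engineer would, in place of code of your own. Each camera call takes 0.05 s, during which the arm holds its last target. There are 200 camera calls.

## Working session

There is one attempt and no reset: what is moved stays moved. The work goes in short steps, Python scripts to look and compute and a tool call to move; the robot and the scene stay as the last step left them, time stands still between calls to the robot, and variables do not carry over. Pictures are saved under pics/ and viewed, at most 14 in all, crops included, and the job is handed in when it is done.

Besides the shell and the picture viewer there is one more tool, called after "Request:" by a JSON object that holds its "op" and its "data". drive_tool: Moves the arm, as the interface text tells. Its arguments: {"type":"object","properties":{"commands":{"type":"array","items":{"type":"object","properties":{"hand":{"type":"number"},"translation":{"type":"array","items":{"type":"number"}},"angular":{"type":"array","items":{"type":"number"}}}}},"force":{"type":"number"}},"required":["commands"]}

```bash
mkdir -p pics; cat > h.py <<'E'
import numpy as np, cv2
from station import bot
def cam(n):
    m=bot.camera_model(n); return m,np.array(m["view"])
def ray(n,p):
    m,V=cam(n); d=np.array([(p[0]-m["cx"])/m["fx"],-(p[1]-m["cy"])/m["fy"],-1.])
    R=V[:3,:3]; return -R.T@V[:3,3], R.T@d
def atz(n,p,z):
    o,d=ray(n,p); return o+d*(z-o[2])/d[2]
def proj(n,X):
    m,V=cam(n); c=V[:3,:3]@np.array(X)+V[:3,3]
    return m["cx"]+m["fx"]*c[0]/-c[2], m["cy"]-m["fy"]*c[1]/-c[2]
E
python3 - <<'E'
from h import *
np.set_printoptions(precision=4,suppress=True)
print({k:(v if k!="view" else None) for k,v in bot.camera_model("top").items()})
print({k:(v if k!="view" else None) for k,v in bot.camera_model("side").items()})
for n in("top","side"):
    im=bot.read_camera(n); cv2.imwrite(f"pics/{n}0.png",im[:,:,::-1]); print(n,ray(n,(320,240)))
    for q,z in(("arbor",.0),("flange",.01),("wheel_big",.014),("spacer",.01),("wheel_small",.014),("cap",.021),("tape_roll",.024),("pliers",.013),("bur_carton",.072)):
        for r in bot.find_in(n,q)[:4]: print(n,q,round(r["score"],2),np.array(r["position"]),atz(n,r["position"],z)[:2])
o=bot.get_obs();print(o["t"],o["eef_pos"],o["tool_rot"],o["contact_force"])
E
```

```text
{'fx': 450.72498176284495, 'fy': 450.72498176284495, 'cx': 306.8254058651934, 'cy': 242.5806850933947, 'view': None}
{'fx': 543.6091555107695, 'fy': 543.6091555107695, 'cx': 310.70168870066874, 'cy': 231.94380890108079, 'view': None}
top (array([0.306 , 0.0024, 1.1656]), array([ 0.202 , -0.0154, -0.9797]))
top arbor 0.64 [203.8 218.6] [0.6027 0.2948]
top wheel_big 0.77 [406.5 282.5] [ 0.4339 -0.2369]
top spacer 0.63 [465.5 254.3] [ 0.5087 -0.3926]
top wheel_small 0.77 [170.1 291.6] [0.4061 0.3675]
top wheel_small 0.75 [210.5 278.7] [0.44   0.2655]
top wheel_small 0.63 [254.1 299.3] [0.3882 0.1515]
top wheel_small 0.59 [370.  296.4] [ 0.3978 -0.1432]
top cap 0.62 [372.7 242. ] [ 0.5375 -0.1519]
top tape_roll 0.96 [156.1 191.7] [0.6695 0.4197]
top pliers 0.85 [425.8 226.1] [ 0.5824 -0.2926]
top bur_carton 0.65 [304.7 297.1] [0.3903 0.0217]
side (array([0.4879, 1.1306, 0.9904]), array([ 0.0097, -0.7497, -0.6621]))
side arbor 0.73 [272.8 316.9] [0.6041 0.2907]
side wheel_big 0.66 [347.1 188.2] [ 0.4281 -0.2187]
side spacer 0.46 [319.6 160.2] [ 0.5175 -0.3739]
side wheel_small 0.72 [343.1 314.4] [0.4387 0.285 ]
side wheel_small 0.58 [362.8 276.3] [0.3894 0.1563]
side wheel_small 0.55 [356.3 334.5] [0.4087 0.3427]
side wheel_small 0.5 [358.5 210.6] [ 0.3953 -0.1107]
side pliers 0.59 [292.5 176.5] [ 0.5988 -0.2707]
side bur_carton 0.83 [361.6 234. ] [0.3946 0.0603]
1.0 [ 0.1714 -0.6529  0.2194] [0.     0.9918 0.128  0.    ] [ 1.0483 -0.6457 -0.3442]
```

View pics/top0.png

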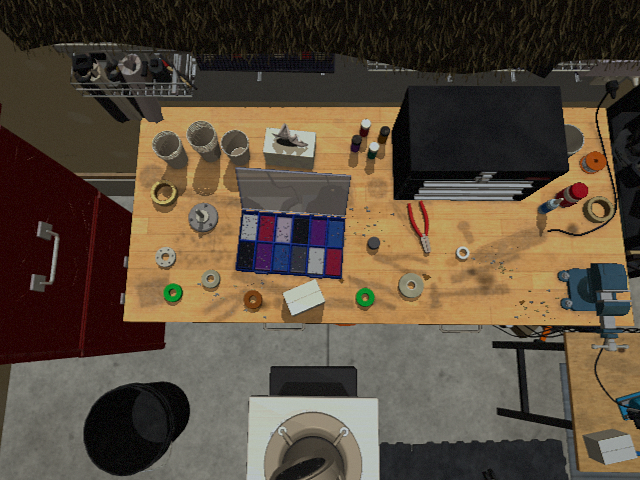

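View pics/side0.png

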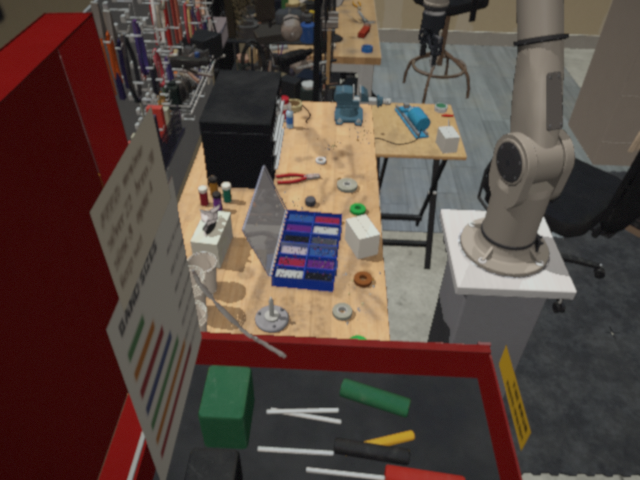

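The top view shows the parts laid out across the bench:
- **Arbor:** (203,216).
- **Flange:** (165,257), a light disc with dark dots round the hole.
- **wheel_big:** (411,286).
- **Spacer:** (462,253).
- **Cap:** (373,243).
- **wheel_small candidates:** grey (211,279), green (173,292), green (365,298) and brown (253,299). Only the grey one fits, since the green and brown discs are look-alikes.

Next I fit the positions and confirm them in one crop sheet.

```bash
cat >> h.py <<'E'
from scipy.optimize import least_squares
PARTS=dict(arbor=[(.040,0,.012),(.017,.012,.018),(.006,.018,.066),(.002,.066,.078)],flange=[(.027,0,.010)],wheel_big=[(.032,0,.014)],
 spacer=[(.017,0,.010)],wheel_small=[(.024,0,.014)],cap=[(.016,0,.021)],tape_roll=[(.034,0,.024)])
A=np.linspace(0,2*np.pi,60)
def model(n,part,x,y,z0=0,S=8):
    M=np.zeros((480*S//1,640*S),np.uint8)
    for r,a,b in PARTS[part]:
        P=[proj(n,(x+r*np.cos(t),y+r*np.sin(t),z0+z)) for t in A for z in(a,b)]
        h=cv2.convexHull(((np.array(P)+.5)*S).astype(np.float32)).astype(np.int32); cv2.fillConvexPoly(M,h,1)
    m=cv2.moments(M,True); return np.array([m["m10"],m["m01"]])/m["m00"]/S-.5, m["m00"]/S/S, M
def fitc(n,part,c,z0=0):
    p=atz(n,c,z0+.01)[:2]
    for _ in range(4):
        q=model(n,part,*p,z0)[0]; e=np.array(c)-q
        p=p+(atz(n,q+e,z0+.01)-atz(n,q,z0+.01))[:2]
    return p
E
python3 - <<'E'
from h import *
np.set_printoptions(precision=4,suppress=True)
im=bot.read_camera("top"); seeds=dict(arbor=(203,216),flange=(165,257),wheel_big=(411,286),spacer=(462,253),wheel_small=(211,279),cap=(373,243))
tiles=[]
for k,s in seeds.items():
    ok=None
    for r in bot.outline_of("top",k):
        ys,xs=np.nonzero(r["pixels"]); c=np.array([xs.mean(),ys.mean()])
        if np.hypot(*(c-s))<9:
            p=fitc("top",k,c); m=model("top",k,*p); ok=p
            print(k,round(r["score"],2),c,len(xs),round(m[1]),p); break
    if ok is None: print(k,"no outline"); ok=fitc("top",k,s)
    S=8; big=cv2.resize(im,None,fx=S,fy=S,interpolation=cv2.INTER_CUBIC)[:,:,::-1].copy()
    cs,_=cv2.findContours(model("top",k,*ok)[2],cv2.RETR_EXTERNAL,cv2.CHAIN_APPROX_NONE); cv2.drawContours(big,cs,-1,(0,0,255),1)
    tiles.append(big[int(s[1]*S)-132:int(s[1]*S)+132,int(s[0]*S)-132:int(s[0]*S)+132])
cv2.imwrite("pics/tiles.png",np.vstack([np.hstack(tiles[:3]),np.hstack(tiles[3:])]))
print(proj("top",(.171,-.653,.219)),bot.get_obs()["t"])
E
```

```text
arbor 0.62 [202.4207 217.0937] 694 738 [0.6052 0.2969]
flange 0.58 [164.8429 256.8066] 331 360 [0.4976 0.3901]
wheel_big 0.58 [410.528  285.0538] 483 526 [ 0.4281 -0.2483]
spacer 0.49 [462.3636 252.7438] 121 154 [ 0.5135 -0.3865]
wheel_small 0.72 [210.6154 278.6886] 273 298 [0.4407 0.2664]
cap no outline
(np.float64(643.0119395770971), np.float64(405.2111466001299)) 1.35
```

View pics/tiles.png

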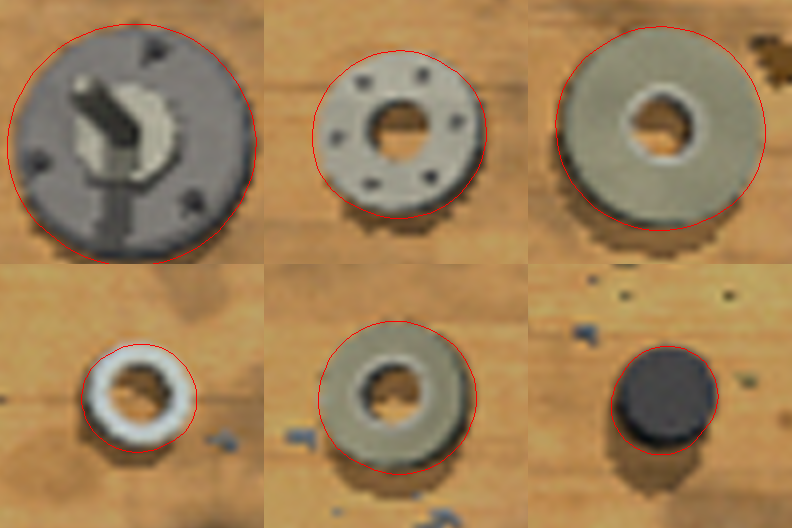

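The crops confirm the parts: flange with six screw heads, grey bushed wheels, plain ring and dark cap. The fits look good to about 1 mm. Moving to the flange.

Request:
{"op": "drive_tool", "data": {"commands": [{"hand": 1,"translation": [279,203,71],"angular": [0,0,-0.257]},{"hand": 1,"translation": [279,203,71],"angular": [0,0,-0.257]},{"hand": 1,"translation": [279,203,71],"angular": [0,0,-0.257]},{"hand": 1,"translation": [279,203,71],"angular": [0,0,-0.257]},{"hand": 1,"translation": [279,203,71],"angular": [0,0,-0.257]},{"hand": 1,"translation": [279,203,71],"angular": [0,0,-0.257]},{"hand": 1,"translation": [359,653,71],"angular": [0,0,-0.257]},{"hand": 1,"translation": [359,653,71],"angular": [0,0,-0.257]},{"hand": 1,"translation": [359,653,71],"angular": [0,0,-0.257]},{"hand": 1,"translation": [359,653,71],"angular": [0,0,-0.257]},{"hand": 1,"translation": [359,653,71],"angular": [0,0,-0.257]},{"hand": 1,"translation": [359,653,71],"angular": [0,0,-0.257]}], "force": 40}}

```text
t: 2.85
eef_pos: [0.5162, -0.0788, 0.2908]
tool_rot: [0.0, 1.0, -0.0, 0.001]
contact_force: [0.9, -0.1, -0.4]
gripper_width: 1.0
grasp_force: 0.0
```

```bash
python3 - <<'E'
from h import *
np.set_printoptions(precision=4,suppress=True)
print(fitc("top","cap",(373,242.65)),atz("top",(196.5,209.9),.078),proj("top",(.6052,.2969,.078)))
o=bot.get_obs();print(o["t"],o["eef_pos"],o["tool_rot"],o["q"],o["contact_force"],o["gripper_width"])
E
```

```text
[ 0.5376 -0.1541] [0.6052 0.2948 0.078 ] (np.float64(195.66084617280183), np.float64(209.90757783660376))
2.85 [ 0.5162 -0.0788  0.2908] [ 0.0002  1.     -0.0002  0.0005] [ 0.2514  0.174  -0.25    1.8154  0.0471  1.1569 -1.5851] [ 0.9071 -0.1095 -0.3862] 0.9996174675116603
```

Request:
{"op": "drive_tool", "data": {"commands": [{"hand": 1,"translation": [-18,469,0],"angular": [0,0,0]},{"hand": 1,"translation": [-18,469,0],"angular": [0,0,0]},{"hand": 1,"translation": [-18,469,0],"angular": [0,0,0]},{"hand": 1,"translation": [-18,469,0],"angular": [0,0,0]},{"hand": 1,"translation": [-18,469,0],"angular": [0,0,0]},{"hand": 1,"translation": [-18,469,0],"angular": [0,0,0]},{"hand": 1,"translation": [-18,469,0],"angular": [0,0,0]},{"hand": 1,"translation": [-18,469,0],"angular": [0,0,0]},{"hand": 1,"translation": [-18,469,-220],"angular": [0,0,0]},{"hand": 1,"translation": [-18,469,-220],"angular": [0,0,0]},{"hand": 1,"translation": [-18,469,-220],"angular": [0,0,0]},{"hand": 1,"translation": [-18,469,-220],"angular": [0,0,0]}]}}

```text
t: 4.35
eef_pos: [0.4967, 0.3866, 0.0667]
tool_rot: [0.002, 1.0, -0.0, -0.002]
contact_force: [0.0, 0.9, 0.2]
gripper_width: 1.0
grasp_force: 0.0
```

```bash
python3 - <<'E'
from h import *
np.set_printoptions(precision=4,suppress=True)
for n in("top","side"): im=bot.read_camera(n); cv2.imwrite(f"pics/{n}1.png",im[:,:,::-1])
a=cv2.imread("pics/top1.png")[190:330,100:270];cv2.imwrite("pics/c1.png",cv2.resize(a,None,fx=4,fy=4,interpolation=2))
o=bot.get_obs();print(o["t"],o["eef_pos"],o["tool_rot"],o["q"],o["contact_force"],o["gripper_width"])
E
```

```text
4.45 [0.4959 0.386  0.0663] [ 0.0025  1.     -0.     -0.0029] [-0.4449  0.6167 -0.4337  1.7605  0.33    0.8449 -2.6025] [-0.8165 -0.577   0.0193] 1.0000989441891461
```

View pics/c1.png

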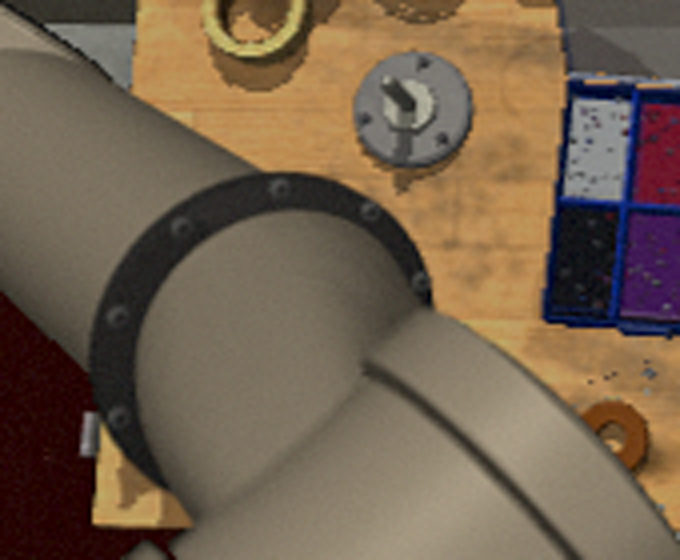

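Top view: the arm hides the gripper, but the arbor stays visible at (201,216). Correcting the position and descending.

Request:
{"op": "drive_tool", "data": {"commands": [{"hand": 1,"translation": [2,4,-20],"angular": [0,0,0]},{"hand": 1,"translation": [2,4,-45],"angular": [0,0,0]},{"hand": 1,"translation": [2,4,-45],"angular": [0,0,0]},{"hand": 1,"translation": [2,4,-50],"angular": [0,0,0]},{"hand": 1,"translation": [2,4,-50],"angular": [0,0,0]},{"hand": 1,"translation": [2,4,-50],"angular": [0,0,0]}]}}

```text
t: 5.2
eef_pos: [0.5005, 0.3927, 0.0212]
tool_rot: [-0.0, 1.0, -0.0, 0.001]
contact_force: [-0.4, -0.4, -0.8]
gripper_width: 1.002
grasp_force: 0.0
```

Request:
{"op": "drive_tool", "data": {"commands": [{"hand": 1,"translation": [-3,-3,-6],"angular": [0,0,0]},{"hand": 1,"translation": [-3,-3,-6],"angular": [0,0,0]},{"hand": 0,"translation": [-3,-3,-6],"angular": [0,0,0]},{"hand": 0,"translation": [-3,-3,-6],"angular": [0,0,0]},{"hand": 0,"translation": [-3,-3,-6],"angular": [0,0,0]},{"hand": 0,"translation": [-3,-3,-6],"angular": [0,0,0]},{"hand": 0,"translation": [-3,-3,-6],"angular": [0,0,0]}]}}

```text
t: 6.08
eef_pos: [0.4971, 0.3894, 0.0144]
tool_rot: [-0.0, 1.0, -0.0, 0.0]
contact_force: [-0.8, -0.0, -0.2]
gripper_width: 0.002
grasp_force: 0.0
```

```bash
python3 - <<'E'
from h import *
im=bot.read_camera("side"); cv2.imwrite("pics/c2.png",cv2.resize(im[250:350,220:400,::-1],None,fx=4,fy=4,interpolation=2))
print(proj("side",(.4976,.390,.01)))
E
```

```text
(np.float64(316.197285660799), np.float64(350.73132740882045))
```

View pics/c2.png

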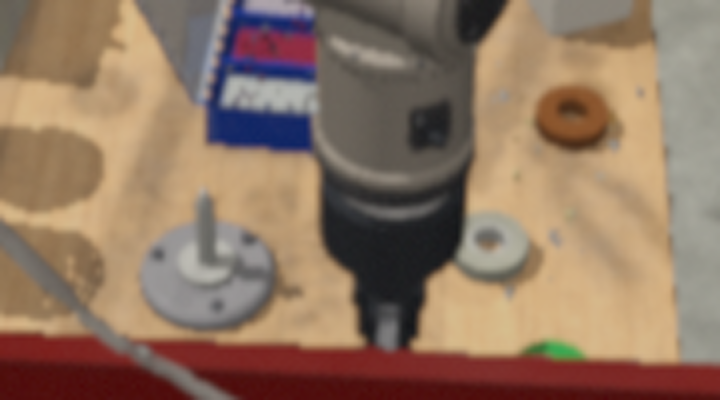

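Side view: the fingers are shut at about (317,335) and the drawer hides the flange. I lift and back off to look.

Request:
{"op": "drive_tool", "data": {"commands": [{"hand": 0,"translation": [0,0,50],"angular": [0,0,0]},{"hand": 1,"translation": [0,0,110],"angular": [0,0,0]},{"hand": 1,"translation": [0,-60,150],"angular": [0,0,0]},{"hand": 1,"translation": [0,-300,200],"angular": [0,0,0]},{"hand": 1,"translation": [0,-300,200],"angular": [0,0,0]},{"hand": 1,"translation": [0,-300,200],"angular": [0,0,0]},{"hand": 1,"translation": [0,-300,200],"angular": [0,0,0]},{"hand": 1,"translation": [0,-300,200],"angular": [0,0,0]}]}}

```text
t: 7.12
eef_pos: [0.4977, 0.0838, 0.2153]
tool_rot: [0.001, 1.0, -0.004, 0.001]
contact_force: [0.9, 0.9, -0.2]
gripper_width: 1.001
grasp_force: 0.0
```

```bash
python3 - <<'E'
from h import *
np.set_printoptions(precision=4,suppress=True)
im=bot.read_camera("top"); cv2.imwrite("pics/c3.png",cv2.resize(im[170:320,120:280,::-1],None,fx=4,fy=4,interpolation=2))
for r in bot.outline_of("top","flange"):
    ys,xs=np.nonzero(r["pixels"]); c=np.array([xs.mean(),ys.mean()]); print(r["score"],c,len(xs),fitc("top","flange",c))
o=bot.get_obs();print(o["t"],o["eef_pos"],o["tool_rot"],o["q"],o["contact_force"])
E
```

```text
0.53 [164.9091 256.5162] 308 [0.4984 0.39  ]
7.225 [0.4972 0.0886 0.2147] [ 0.      1.     -0.0012  0.0004] [ 0.0891  0.2357 -0.449   1.9363  0.1215  0.9949 -1.9885] [-0.127   0.9389 -0.0294]
```

View pics/c3.png

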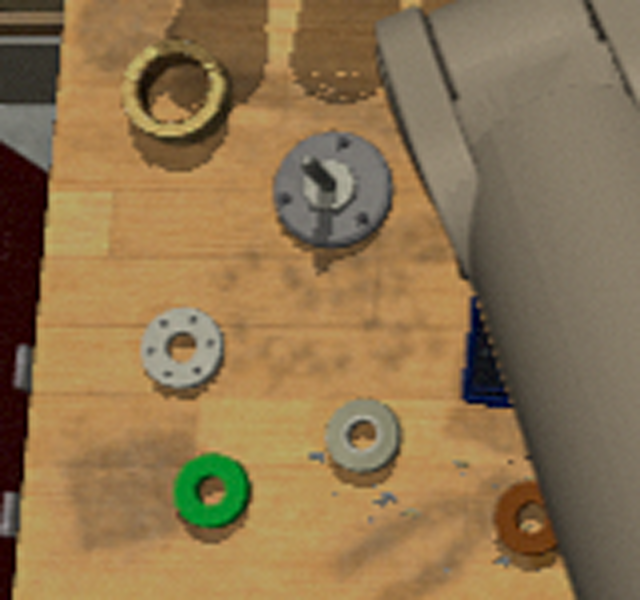

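The flange has not moved: it is still at about (165,257), so the fingers shut above it. I return and feel my way lower.

Request:
{"op": "drive_tool", "data": {"commands": [{"hand": 1,"translation": [0,301,0],"angular": [0,0,0.3]},{"hand": 1,"translation": [0,301,0],"angular": [0,0,0.3]},{"hand": 1,"translation": [0,301,0],"angular": [0,0,0.3]},{"hand": 1,"translation": [0,301,-60],"angular": [0,0,0.3]},{"hand": 1,"translation": [0,301,-110],"angular": [0,0,0.3]},{"hand": 1,"translation": [0,301,-160],"angular": [0,0,0.3]},{"hand": 1,"translation": [0,301,-190],"angular": [0,0,0.3]},{"hand": 1,"translation": [0,301,-195],"angular": [0,0,0.3]},{"hand": 1,"translation": [0,301,-200],"angular": [0,0,0.3]},{"hand": 1,"translation": [0,301,-200],"angular": [0,0,0.3]}]}}

```text
t: 8.48
eef_pos: [0.4981, 0.3913, 0.0164]
tool_rot: [-0.001, 0.989, 0.149, 0.001]
contact_force: [0.5, -0.1, 0.5]
gripper_width: 0.999
grasp_force: 0.0
```

Request:
{"op": "drive_tool", "data": {"commands": [{"hand": 1,"translation": [0,0,-3],"angular": [0,0,0]},{"hand": 1,"translation": [0,0,-5],"angular": [0,0,0]},{"hand": 1,"translation": [0,0,-5],"angular": [0,0,0]}]}}

```text
t: 8.85
eef_pos: [0.4972, 0.3902, 0.0096]
tool_rot: [0.0, 0.989, 0.149, 0.0]
contact_force: [0.3, 0.0, 0.3]
gripper_width: 1.004
grasp_force: 0.0
```

Request:
{"op": "drive_tool", "data": {"commands": [{"hand": 0.6,"translation": [0,0,0],"angular": [0,0,0]},{"hand": 0.6,"translation": [0,0,0],"angular": [0,0,0]},{"hand": 0.6,"translation": [0,0,0],"angular": [0,0,0]},{"hand": 0.6,"translation": [0,0,0],"angular": [0,0,0]}]}}

```text
t: 9.35
eef_pos: [0.4971, 0.3903, 0.0094]
tool_rot: [-0.0, 0.989, 0.149, -0.0]
contact_force: [0.2, 0.9, -0.5]
gripper_width: 0.599
grasp_force: 0.0
```

Request:
{"op": "drive_tool", "data": {"commands": [{"hand": 0.45,"translation": [0,0,0],"angular": [0,0,0]},{"hand": 0.45,"translation": [0,0,0],"angular": [0,0,0]},{"hand": 0.45,"translation": [0,0,0],"angular": [0,0,0]}]}}

```text
t: 9.72
eef_pos: [0.4971, 0.3903, 0.0094]
tool_rot: [0.0, 0.989, 0.149, 0.0]
contact_force: [0.3, 0.6, 0.4]
gripper_width: 0.446
grasp_force: 0.0
```

```bash
python3 - <<'E'
from h import *
np.set_printoptions(precision=4,suppress=True)
o=bot.get_obs();print({k:np.array(v) for k,v in o.items()})
E
```

```text
{'t': array(9.725), 'q': array([-0.4286,  0.7061, -0.4648,  1.7769,  0.4349,  0.762 , -2.3883]), 'joint_vel': array([ 0.0021,  0.0005, -0.0005, -0.0005,  0.    ,  0.0001, -0.0019]), 'joint_torque': array([ -0.0019, -62.2809,  -7.3325, -19.6861,   0.0094,   0.0014,
        -0.    ]), 'eef_pos': array([0.4971, 0.3903, 0.0094]), 'tool_rot': array([0.    , 0.9888, 0.1493, 0.    ]), 'contact_force': array([0.3275, 0.5942, 0.4353]), 'torque': array([-0.0025,  0.023 ,  0.0472]), 'grasp_force': array(0.), 'gripper_width': array(0.446)}
```

Request:
{"op": "drive_tool", "data": {"commands": [{"hand": 0.45,"translation": [0,0,-1],"angular": [0,0,0]},{"hand": 0.45,"translation": [0,0,-2],"angular": [0,0,0]},{"hand": 0.45,"translation": [0,0,-3],"angular": [0,0,0]},{"hand": 0.45,"translation": [0,0,-3],"angular": [0,0,0]}]}}

```text
t: 10.22
eef_pos: [0.497, 0.3902, 0.0062]
tool_rot: [0.0, 0.989, 0.149, -0.0]
contact_force: [-0.3, -0.0, 0.1]
gripper_width: 0.445
grasp_force: 0.0
```

Request:
{"op": "drive_tool", "data": {"commands": [{"hand": 0.45,"translation": [0,0,-1],"angular": [0,0,0]},{"hand": 0.45,"translation": [0,0,-2],"angular": [0,0,0]},{"hand": 0.45,"translation": [0,0,-3],"angular": [0,0,0]},{"hand": 0.45,"translation": [0,0,-3],"angular": [0,0,0]}]}}

```text
t: 10.72
eef_pos: [0.497, 0.3903, 0.0033]
tool_rot: [0.0, 0.989, 0.149, -0.0]
contact_force: [0.2, -0.3, 0.1]
gripper_width: 0.449
grasp_force: 0.0
```

```bash
python3 - <<'E'
from h import *
im=bot.read_camera("side"); cv2.imwrite("pics/c4.png",cv2.resize(im[290:350,270:370,::-1],None,fx=7,fy=7,interpolation=2))
for z in(0,.01,.02,.03,.05):print(z,proj("side",(.497,.390,z)))
E
```

```text
0 (np.float64(316.37366832987044), np.float64(353.52192003516564))
0.01 (np.float64(316.46875150325866), np.float64(350.7444116817299))
0.02 (np.float64(316.56487178129805), np.float64(347.936608095926))
0.03 (np.float64(316.66204622511657), np.float64(345.098010899089))
0.05 (np.float64(316.8596277464701), np.float64(339.3263868936168))
```

View pics/c4.png

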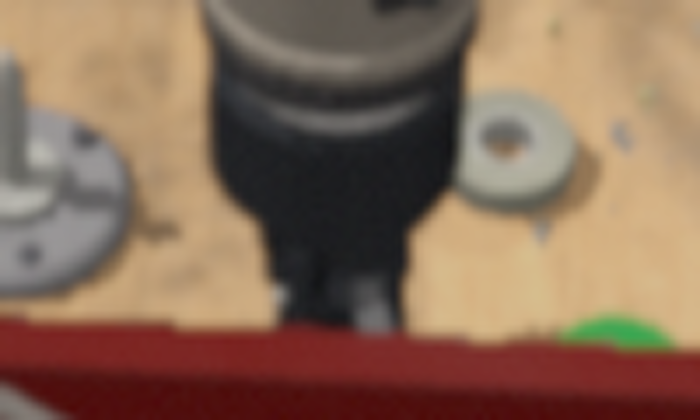

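Side view: the gripper body is around (318,320) and the fingertips are hidden by the drawer rim. I go on probing by force.

Request:
{"op": "drive_tool", "data": {"commands": [{"hand": 0.45,"translation": [0,0,-1],"angular": [0,0,0]},{"hand": 0.45,"translation": [0,0,-2],"angular": [0,0,0]},{"hand": 0.45,"translation": [0,0,-3],"angular": [0,0,0]},{"hand": 0.45,"translation": [0,0,-4],"angular": [0,0,0]},{"hand": 0.45,"translation": [0,0,-4],"angular": [0,0,0]}]}}

```text
t: 11.4
eef_pos: [0.497, 0.3903, -0.0007]
tool_rot: [0.0, 0.989, 0.149, -0.0]
contact_force: [0.9, 0.1, 0.3]
gripper_width: 0.449
grasp_force: 0.0
```

Request:
{"op": "drive_tool", "data": {"commands": [{"hand": 0.45,"translation": [0,0,-1],"angular": [0,0,0]},{"hand": 0.45,"translation": [0,0,-2],"angular": [0,0,0]},{"hand": 0.45,"translation": [0,0,-3],"angular": [0,0,0]},{"hand": 0.45,"translation": [0,0,-4],"angular": [0,0,0]},{"hand": 0.45,"translation": [0,0,-4],"angular": [0,0,0]}]}}

```text
t: 12.02
eef_pos: [0.4971, 0.3904, -0.0031]
tool_rot: [0.0, 0.989, 0.149, 0.0]
contact_force: [-3.1, -3.6, 14.0]
gripper_width: 0.452
grasp_force: 6.6
```

Contact at TCP z ≈ −2 mm with the tips on the flange top, so the real tips sit about 25 mm higher than the stated geometry. I open up and go lower accordingly.

Request:
{"op": "drive_tool", "data": {"commands": [{"hand": 1,"translation": [0,0,4],"angular": [0,0,0]},{"hand": 1,"translation": [0,0,4],"angular": [0,0,0]},{"hand": 1,"translation": [0,0,4],"angular": [0,0,0]},{"hand": 1,"translation": [0,0,-2],"angular": [0,0,0]},{"hand": 1,"translation": [0,0,-4],"angular": [0,0,0]},{"hand": 1,"translation": [0,0,-6],"angular": [0,0,0]},{"hand": 1,"translation": [0,0,-6],"angular": [0,0,0]}]}}

```text
t: 12.9
eef_pos: [0.497, 0.3903, -0.0109]
tool_rot: [0.0, 0.989, 0.149, -0.0]
contact_force: [-0.2, -0.4, 0.6]
gripper_width: 0.999
grasp_force: 0.0
```

Request:
{"op": "drive_tool", "data": {"commands": [{"hand": 0.55,"translation": [0,0,0],"angular": [0,0,0]},{"hand": 0.55,"translation": [0,0,0],"angular": [0,0,0]},{"hand": 0.55,"translation": [0,0,0],"angular": [0,0,0]},{"hand": 0.55,"translation": [0,0,0],"angular": [0,0,0]},{"hand": 0.55,"translation": [0,0,0],"angular": [0,0,0]}]}}

```text
t: 13.52
eef_pos: [0.4973, 0.3905, -0.01]
tool_rot: [-0.0, 0.989, 0.149, 0.0]
contact_force: [-1.2, -1.1, 6.2]
gripper_width: 0.595
grasp_force: 41.8
```

Request:
{"op": "drive_tool", "data": {"commands": [{"hand": 0.5,"translation": [0,0,30],"angular": [0,0,0]},{"hand": 0.5,"translation": [0,0,80],"angular": [0,0,0]},{"hand": 0.5,"translation": [0,0,125],"angular": [0,0,0]},{"hand": 0.5,"translation": [0,0,125],"angular": [0,0,0]},{"hand": 0.5,"translation": [54,-47,125],"angular": [0,0,0]},{"hand": 0.5,"translation": [108,-95,125],"angular": [0,0,0]},{"hand": 0.5,"translation": [108,-95,125],"angular": [0,0,0]},{"hand": 0.5,"translation": [108,-95,125],"angular": [0,0,0]},{"hand": 0.5,"translation": [108,-95,125],"angular": [0,0,0]}]}}

```text
t: 14.65
eef_pos: [0.6029, 0.2974, 0.1137]
tool_rot: [-0.001, 0.989, 0.151, -0.001]
contact_force: [0.6, 1.4, -2.1]
gripper_width: 0.596
grasp_force: 42.6
```

```bash
python3 - <<'E'
from h import *
np.set_printoptions(precision=4,suppress=True)
im=bot.read_camera("side"); cv2.imwrite("pics/c5.png",cv2.resize(im[240:340,210:340,::-1],None,fx=5,fy=5,interpolation=2))
o=bot.get_obs();e=o["eef_pos"];print(e,o["contact_force"],o["q"],o["gripper_width"],o["grasp_force"])
for dz in(0,.05):print(proj("side",e+[0,0,dz]))
print([proj("side",(.605,.2955,z)) for z in(0,.018,.078)])
E
```

```text
[0.6029 0.2977 0.114 ] [ 0.0807 -0.1137 -0.6686] [-0.2028  0.6297 -0.5045  1.6227  0.3475  0.9807 -2.089 ] 0.5951554411150126 42.60611938952934
(np.float64(271.4329705864991), np.float64(285.58059549237174))
(np.float64(270.67219688624397), np.float64(269.48274493742775))
[(np.float64(272.21969772726914), np.float64(318.457640131302)), (np.float64(271.9739697658838), np.float64(313.4078706089605)), (np.float64(271.12107749273287), np.float64(295.88072643490705))]
```

View pics/c5.png

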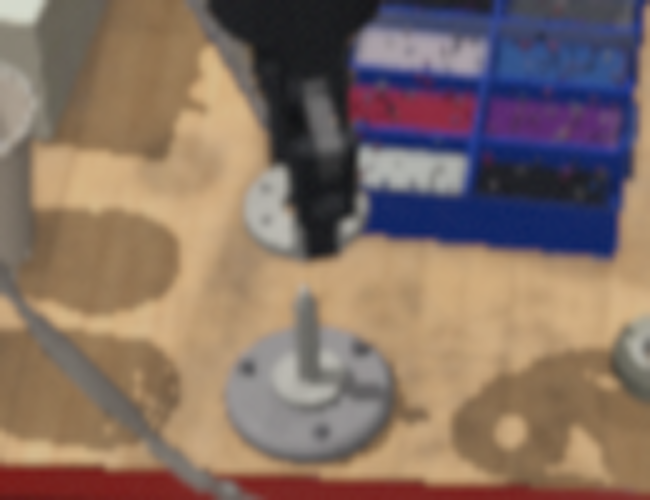

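Side view: the flange is held level at (271,281), above the spindle tip at (271,298). Lowering to just above the tip.

Request:
{"op": "drive_tool", "data": {"commands": [{"hand": 0.5,"translation": [0,0,-25],"angular": [0,0,0]},{"hand": 0.5,"translation": [0,0,-40],"angular": [0,0,0]},{"hand": 0.5,"translation": [0,0,-40],"angular": [0,0,0]},{"hand": 0.5,"translation": [0,0,-40],"angular": [0,0,0]}]}}

```text
t: 15.2
eef_pos: [0.6052, 0.2961, 0.0751]
tool_rot: [-0.0, 0.989, 0.15, 0.0]
contact_force: [0.2, 1.3, -1.5]
gripper_width: 0.597
grasp_force: 42.6
```

```bash
python3 - <<'E'
from h import *
np.set_printoptions(precision=4,suppress=True)
o=bot.get_obs();print(o["eef_pos"],o["contact_force"],o["tool_rot"])
E
```

```text
[0.6052 0.2961 0.0751] [ 0.1575  1.3005 -1.5433] [-0.0003  0.9887  0.1497  0.0004]
```

Request:
{"op": "drive_tool", "data": {"commands": [{"hand": 0.5,"translation": [0,0,-15],"angular": [0,0,0]},{"hand": 0.5,"translation": [0,0,-30],"angular": [0,0,0]},{"hand": 0.5,"translation": [0,0,-45],"angular": [0,0,0]},{"hand": 0.5,"translation": [0,0,-57],"angular": [0,0,0]},{"hand": 0.5,"translation": [0,0,-57],"angular": [0,0,0]},{"hand": 0.5,"translation": [0,0,-57],"angular": [0,0,0]}]}}

```text
t: 15.95
eef_pos: [0.6053, 0.2956, 0.0177]
tool_rot: [-0.0, 0.989, 0.149, 0.0]
contact_force: [0.7, 0.7, -0.1]
gripper_width: 0.595
grasp_force: 42.6
```

Request:
{"op": "drive_tool", "data": {"commands": [{"hand": 0.5,"translation": [0,0,-3],"angular": [0,0,0]},{"hand": 0.5,"translation": [0,0,-6],"angular": [0,0,0]},{"hand": 0.5,"translation": [0,0,-9],"angular": [0,0,0]},{"hand": 0.5,"translation": [0,0,-9],"angular": [0,0,0]}]}}

```text
t: 16.45
eef_pos: [0.6051, 0.2953, 0.0083]
tool_rot: [0.0, 0.989, 0.149, -0.0]
contact_force: [-0.2, 0.9, -1.1]
gripper_width: 0.595
grasp_force: 42.6
```

Request:
{"op": "drive_tool", "data": {"commands": [{"hand": 0.5,"translation": [0,0,-1],"angular": [0,0,0]},{"hand": 0.5,"translation": [0,0,-2],"angular": [0,0,0]},{"hand": 0.5,"translation": [0,0,-2],"angular": [0,0,0]}]}}

```text
t: 16.82
eef_pos: [0.6052, 0.2954, 0.008]
tool_rot: [0.0, 0.989, 0.149, 0.0]
contact_force: [-4.1, -3.3, 11.2]
gripper_width: 0.596
grasp_force: 43.8
```

Request:
{"op": "drive_tool", "data": {"commands": [{"hand": 1,"translation": [0,0,1],"angular": [0,0,0]},{"hand": 1,"translation": [0,0,1],"angular": [0,0,0]},{"hand": 1,"translation": [0,0,1],"angular": [0,0,0]},{"hand": 1,"translation": [0,0,40],"angular": [0,0,0]},{"hand": 1,"translation": [0,0,90],"angular": [0,0,0]},{"hand": 1,"translation": [0,0,150],"angular": [0,0,0]},{"hand": 1,"translation": [0,0,205],"angular": [0,0,0]},{"hand": 1,"translation": [-100,-60,205],"angular": [0,0,0]},{"hand": 1,"translation": [-100,-60,205],"angular": [0,0,0]},{"hand": 1,"translation": [-100,-60,205],"angular": [0,0,0]}]}}

```text
t: 18.08
eef_pos: [0.5015, 0.2326, 0.2108]
tool_rot: [0.002, 0.989, 0.149, -0.001]
contact_force: [0.5, 0.3, -0.1]
gripper_width: 0.999
grasp_force: 0.0
```

Request:
{"op": "drive_tool", "data": {"commands": [{"hand": 1,"translation": [-77,-482,0],"angular": [0,0,0]},{"hand": 1,"translation": [-77,-482,0],"angular": [0,0,0]},{"hand": 1,"translation": [-77,-482,0],"angular": [0,0,0]},{"hand": 1,"translation": [-77,-482,0],"angular": [0,0,0]},{"hand": 1,"translation": [-77,-482,0],"angular": [0,0,0]},{"hand": 1,"translation": [-77,-482,0],"angular": [0,0,0]},{"hand": 1,"translation": [-77,-482,0],"angular": [0,0,0]},{"hand": 1,"translation": [-77,-482,0],"angular": [0,0,0]},{"hand": 1,"translation": [-77,-482,-60],"angular": [0,0,0]},{"hand": 1,"translation": [-77,-482,-120],"angular": [0,0,0]},{"hand": 1,"translation": [-77,-482,-170],"angular": [0,0,0]},{"hand": 1,"translation": [-77,-482,-170],"angular": [0,0,0]}]}}

```text
t: 19.58
eef_pos: [0.4264, -0.2455, 0.0384]
tool_rot: [-0.002, 0.989, 0.15, -0.003]
contact_force: [0.3, 0.1, 0.5]
gripper_width: 1.002
grasp_force: 0.0
```

```bash
python3 - <<'E'
from h import *
np.set_printoptions(precision=4,suppress=True)
im=bot.read_camera("top"); s=bot.read_camera("side")
a=cv2.resize(im[190:250,170:240,::-1],None,fx=5,fy=5,interpolation=2);b=cv2.resize(s[150:210,310:380,::-1],None,fx=5,fy=5,interpolation=2)
cv2.imwrite("pics/c6.png",np.hstack([a,b]))
o=bot.get_obs();print(o["t"],o["eef_pos"],o["contact_force"],o["tool_rot"],o["q"])
E
```

```text
19.675 [ 0.4294 -0.2469  0.0423] [ 0.1075  0.5017 -0.1872] [0.0002 0.9888 0.1495 0.0005] [ 0.6178  0.4566 -0.2696  2.1037  0.2078  0.6048 -1.0676]
```

View pics/c6.png

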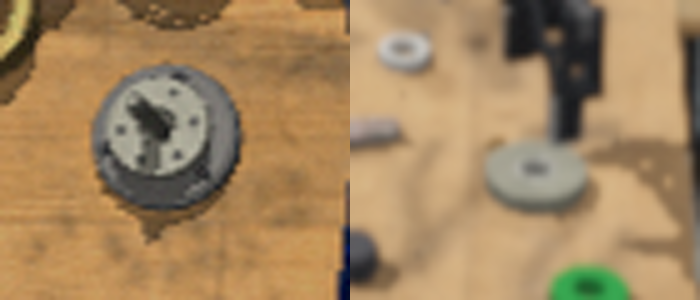

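The top crop shows the flange seated flat on the shoulder at (200,215). The side crop shows the gripper over wheel_big at (417,184). Descending and gripping.

Request:
{"op": "drive_tool", "data": {"commands": [{"hand": 1,"translation": [-1,-1,-25],"angular": [0,0,0]},{"hand": 1,"translation": [-1,-1,-42],"angular": [0,0,0]},{"hand": 1,"translation": [-1,-1,-48],"angular": [0,0,0]},{"hand": 1,"translation": [-1,-1,-51],"angular": [0,0,0]},{"hand": 1,"translation": [-1,-1,-51],"angular": [0,0,0]},{"hand": 1,"translation": [-1,-1,-51],"angular": [0,0,0]}]}}

```text
t: 20.42
eef_pos: [0.4274, -0.2478, -0.0091]
tool_rot: [0.0, 0.989, 0.149, 0.0]
contact_force: [-0.2, 0.2, -0.4]
gripper_width: 0.998
grasp_force: 0.0
```

Request:
{"op": "drive_tool", "data": {"commands": [{"hand": 0.6,"translation": [0,0,0],"angular": [0,0,0]},{"hand": 0.6,"translation": [0,0,0],"angular": [0,0,0]},{"hand": 0.6,"translation": [0,0,0],"angular": [0,0,0]},{"hand": 0.6,"translation": [0,0,0],"angular": [0,0,0]}]}}

```text
t: 20.92
eef_pos: [0.4273, -0.2479, -0.0085]
tool_rot: [0.0, 0.989, 0.149, 0.0]
contact_force: [-2.2, 0.6, 13.5]
gripper_width: 0.724
grasp_force: 40.3
```

Request:
{"op": "drive_tool", "data": {"commands": [{"hand": 0.6,"translation": [0,0,30],"angular": [0,0,0]},{"hand": 0.6,"translation": [0,0,90],"angular": [0,0,0]},{"hand": 0.6,"translation": [0,0,150],"angular": [0,0,0]},{"hand": 0.6,"translation": [0,0,215],"angular": [0,0,0]},{"hand": 0.6,"translation": [77,483,220],"angular": [0,0,0]},{"hand": 0.6,"translation": [77,483,220],"angular": [0,0,0]},{"hand": 0.6,"translation": [77,483,220],"angular": [0,0,0]},{"hand": 0.6,"translation": [77,483,220],"angular": [0,0,0]},{"hand": 0.6,"translation": [77,483,220],"angular": [0,0,0]},{"hand": 0.6,"translation": [77,483,220],"angular": [0,0,0]},{"hand": 0.6,"translation": [77,483,220],"angular": [0,0,0]},{"hand": 0.6,"translation": [77,483,220],"angular": [0,0,0]}]}}

```text
t: 22.42
eef_pos: [0.5037, 0.2377, 0.2103]
tool_rot: [-0.0, 0.989, 0.15, -0.0]
contact_force: [-0.5, -1.1, -1.4]
gripper_width: 0.717
grasp_force: 44.2
```

Request:
{"op": "drive_tool", "data": {"commands": [{"hand": 0.6,"translation": [101,60,0],"angular": [0,0,0]},{"hand": 0.6,"translation": [101,60,0],"angular": [0,0,0]},{"hand": 0.6,"translation": [101,60,-60],"angular": [0,0,0]},{"hand": 0.6,"translation": [101,60,-115],"angular": [0,0,0]},{"hand": 0.6,"translation": [101,60,-125],"angular": [0,0,0]},{"hand": 0.6,"translation": [101,60,-125],"angular": [0,0,0]},{"hand": 0.6,"translation": [101,60,-125],"angular": [0,0,0]}]}}

```text
t: 23.3
eef_pos: [0.6066, 0.2964, 0.0884]
tool_rot: [-0.001, 0.989, 0.149, 0.002]
contact_force: [0.5, -0.6, -0.9]
gripper_width: 0.72
grasp_force: 44.5
```

```bash
python3 - <<'E'
from h import *
np.set_printoptions(precision=4,suppress=True)
im=bot.read_camera("side"); cv2.imwrite("pics/c7.png",cv2.resize(im[240:340,210:340,::-1],None,fx=5,fy=5,interpolation=2))
o=bot.get_obs();e=o["eef_pos"];print(e,o["contact_force"],o["tool_rot"],o["q"])
E
```

```text
[0.6066 0.2963 0.0883] [-0.5873 -0.1048 -0.8833] [-0.0008  0.9888  0.1492  0.0021] [-0.1849  0.6668 -0.5271  1.6348  0.3951  0.9433 -2.1238]
```

View pics/c7.png

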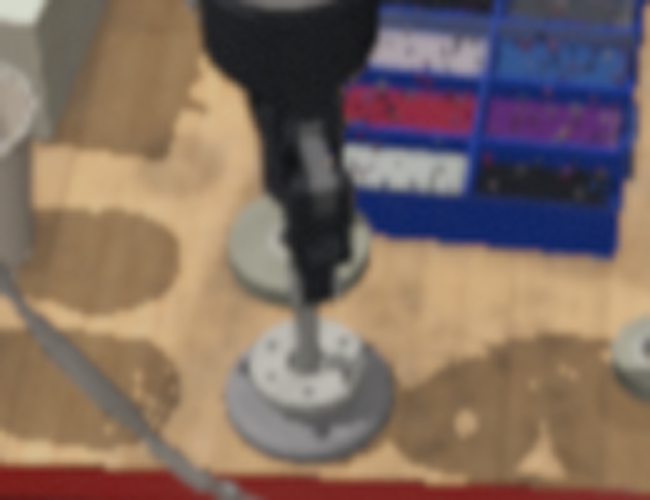

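Side view: the wheel is held level at (270,290), centred within about 1.5 mm of the spindle at (271,300). Lowering with a −1.5 mm x trim.

Request:
{"op": "drive_tool", "data": {"commands": [{"hand": 0.6,"translation": [-1.5,0,0],"angular": [0,0,0]},{"hand": 0.6,"translation": [-1.5,0,-15],"angular": [0,0,0]},{"hand": 0.6,"translation": [-1.5,0,-30],"angular": [0,0,0]},{"hand": 0.6,"translation": [-1.5,0,-45],"angular": [0,0,0]},{"hand": 0.6,"translation": [-1.5,0,-62],"angular": [0,0,0]},{"hand": 0.6,"translation": [-1.5,0,-62],"angular": [0,0,0]},{"hand": 0.6,"translation": [-1.5,0,-62],"angular": [0,0,0]}]}}

```text
t: 24.22
eef_pos: [0.6036, 0.2955, 0.0234]
tool_rot: [-0.0, 0.989, 0.149, -0.0]
contact_force: [-0.7, -0.0, -1.1]
gripper_width: 0.716
grasp_force: 44.5
```

Request:
{"op": "drive_tool", "data": {"commands": [{"hand": 0.6,"translation": [0,0,-2],"angular": [0,0,0]},{"hand": 0.6,"translation": [0,0,-4],"angular": [0,0,0]},{"hand": 0.6,"translation": [0,0,-5],"angular": [0,0,0]},{"hand": 0.6,"translation": [0,0,-5],"angular": [0,0,0]}]}}

```text
t: 24.72
eef_pos: [0.6038, 0.2954, 0.0197]
tool_rot: [0.0, 0.989, 0.149, 0.0]
contact_force: [-2.4, -1.2, 7.2]
gripper_width: 0.718
grasp_force: 45.4
```

Request:
{"op": "drive_tool", "data": {"commands": [{"hand": 1,"translation": [0,0,1],"angular": [0,0,0]},{"hand": 1,"translation": [0,0,1],"angular": [0,0,0]},{"hand": 1,"translation": [0,0,1],"angular": [0,0,0]},{"hand": 1,"translation": [0,0,40],"angular": [0,0,0]},{"hand": 1,"translation": [0,0,90],"angular": [0,0,0]},{"hand": 1,"translation": [0,0,150],"angular": [0,0,0]},{"hand": 1,"translation": [0,0,205],"angular": [0,0,0]},{"hand": 0.7,"translation": [-100,-60,205],"angular": [0,0,0]},{"hand": 0.7,"translation": [-100,-60,205],"angular": [0,0,0]},{"hand": 0.7,"translation": [-90,-681,205],"angular": [0,0,0]},{"hand": 0.7,"translation": [-90,-681,205],"angular": [0,0,0]},{"hand": 0.7,"translation": [-90,-681,205],"angular": [0,0,0]}]}}

```text
t: 26.22
eef_pos: [0.5064, 0.046, 0.2237]
tool_rot: [0.0, 0.989, 0.15, 0.0]
contact_force: [1.0, -0.2, -0.3]
gripper_width: 0.702
grasp_force: 0.0
```

Request:
{"op": "drive_tool", "data": {"commands": [{"hand": 0.7,"translation": [7,-430,0],"angular": [0,0,0]},{"hand": 0.7,"translation": [7,-430,0],"angular": [0,0,0]},{"hand": 0.7,"translation": [7,-430,0],"angular": [0,0,0]},{"hand": 0.7,"translation": [7,-430,0],"angular": [0,0,0]},{"hand": 0.7,"translation": [7,-430,0],"angular": [0,0,0]},{"hand": 0.7,"translation": [7,-430,0],"angular": [0,0,0]},{"hand": 0.7,"translation": [7,-430,0],"angular": [0,0,0]},{"hand": 0.7,"translation": [7,-430,-60],"angular": [0,0,0]},{"hand": 0.7,"translation": [7,-430,-120],"angular": [0,0,0]},{"hand": 0.7,"translation": [7,-430,-180],"angular": [0,0,0]},{"hand": 0.7,"translation": [7,-430,-180],"angular": [0,0,0]},{"hand": 0.7,"translation": [7,-430,-180],"angular": [0,0,0]}]}}

```text
t: 27.72
eef_pos: [0.5151, -0.3828, 0.0455]
tool_rot: [0.001, 0.989, 0.149, 0.001]
contact_force: [0.6, -0.1, 0.0]
gripper_width: 0.696
grasp_force: 0.0
```

```bash
python3 - <<'E'
from h import *
np.set_printoptions(precision=4,suppress=True)
bot.read_camera("top")
for k in("arbor","wheel_big"):
  for r in bot.outline_of("top",k)[:2]:
    ys,xs=np.nonzero(r["pixels"]); c=np.array([xs.mean(),ys.mean()]); print(k,r["score"],c,len(xs),fitc("top","wheel_big",c,.028))
o=bot.get_obs();e=o["eef_pos"];print(o["t"],e,o["tool_rot"],o["q"])
E
```

```text
arbor 0.56 [206.7035 220.4115] 226 [0.5888 0.2779]
wheel_big 0.9 [200.0728 214.5681] 426 [0.6044 0.296 ]
27.875 [ 0.5156 -0.3833  0.0466] [0.0018 0.9888 0.1493 0.0019] [ 0.7583  0.6354 -0.2988  1.7518  0.25    0.7863 -0.9334]
```

Request:
{"op": "drive_tool", "data": {"commands": [{"hand": 0.7,"translation": [-1,-1,-20],"angular": [0,0,0]},{"hand": 0.7,"translation": [-1,-1,-30],"angular": [0,0,0]},{"hand": 0.7,"translation": [-1,-1,-30],"angular": [0,0,0]},{"hand": 0.7,"translation": [-1,-1,-30],"angular": [0,0,0]}]}}

```text
t: 28.38
eef_pos: [0.5127, -0.3831, 0.0133]
tool_rot: [-0.0, 0.989, 0.149, -0.0]
contact_force: [0.4, 0.4, -0.6]
gripper_width: 0.699
grasp_force: 0.0
```

Request:
{"op": "drive_tool", "data": {"commands": [{"hand": 0.7,"translation": [1,-3,-10],"angular": [0,0,0]},{"hand": 0.7,"translation": [1,-3,-18],"angular": [0,0,0]},{"hand": 0.7,"translation": [1,-3,-22],"angular": [0,0,0]},{"hand": 0.7,"translation": [1,-3,-22],"angular": [0,0,0]},{"hand": 0.25,"translation": [1,-3,-22],"angular": [0,0,0]},{"hand": 0.25,"translation": [1,-3,-22],"angular": [0,0,0]},{"hand": 0.25,"translation": [1,-3,-22],"angular": [0,0,0]},{"hand": 0.25,"translation": [1,-3,-22],"angular": [0,0,0]},{"hand": 0.25,"translation": [1,-3,-22],"angular": [0,0,0]}]}}

```text
t: 29.5
eef_pos: [0.5139, -0.3862, -0.0079]
tool_rot: [0.0, 0.989, 0.149, 0.0]
contact_force: [-1.1, 0.9, 6.1]
gripper_width: 0.364
grasp_force: 39.5
```

Request:
{"op": "drive_tool", "data": {"commands": [{"hand": 0.25,"translation": [0,0,30],"angular": [0,0,0]},{"hand": 0.25,"translation": [0,0,90],"angular": [0,0,0]},{"hand": 0.25,"translation": [0,0,150],"angular": [0,0,0]},{"hand": 0.25,"translation": [0,0,215],"angular": [0,0,0]},{"hand": 0.25,"translation": [-10,500,225],"angular": [0,0,0]},{"hand": 0.25,"translation": [-10,500,225],"angular": [0,0,0]},{"hand": 0.25,"translation": [-10,500,225],"angular": [0,0,0]},{"hand": 0.25,"translation": [-10,500,225],"angular": [0,0,0]},{"hand": 0.25,"translation": [-10,500,225],"angular": [0,0,0]},{"hand": 0.25,"translation": [-10,500,225],"angular": [0,0,0]},{"hand": 0.25,"translation": [-10,500,225],"angular": [0,0,0]},{"hand": 0.25,"translation": [-10,500,225],"angular": [0,0,0]}]}}

```text
t: 31.0
eef_pos: [0.5033, 0.1153, 0.2165]
tool_rot: [0.0, 0.989, 0.149, 0.0]
contact_force: [1.3, 0.5, -0.4]
gripper_width: 0.362
grasp_force: 39.8
```

Request:
{"op": "drive_tool", "data": {"commands": [{"hand": 0.25,"translation": [30,182,0],"angular": [0,0,0]},{"hand": 0.25,"translation": [60,182,0],"angular": [0,0,0]},{"hand": 0.25,"translation": [101,182,0],"angular": [0,0,0]},{"hand": 0.25,"translation": [101,182,0],"angular": [0,0,0]},{"hand": 0.25,"translation": [101,182,-60],"angular": [0,0,0]},{"hand": 0.25,"translation": [101,182,-125],"angular": [0,0,0]},{"hand": 0.25,"translation": [101,182,-125],"angular": [0,0,0]},{"hand": 0.25,"translation": [101,182,-125],"angular": [0,0,0]},{"hand": 0.25,"translation": [101,182,-125],"angular": [0,0,0]}]}}

```text
t: 32.12
eef_pos: [0.6064, 0.2969, 0.0949]
tool_rot: [-0.001, 0.989, 0.149, 0.002]
contact_force: [0.1, 0.3, -0.0]
gripper_width: 0.366
grasp_force: 40.0
```

```bash
python3 - <<'E'
from h import *
np.set_printoptions(precision=4,suppress=True)
im=bot.read_camera("side"); cv2.imwrite("pics/c8.png",cv2.resize(im[260:330,230:320,::-1],None,fx=7,fy=7,interpolation=2))
o=bot.get_obs();e=o["eef_pos"];print(e,o["contact_force"],o["tool_rot"],o["q"])
E
```

```text
[0.6063 0.2966 0.0946] [-0.3038 -0.6535  0.0698] [-0.0008  0.9888  0.1492  0.0023] [-0.1781  0.6612 -0.5383  1.6315  0.3969  0.9547 -2.1258]
```

View pics/c8.png

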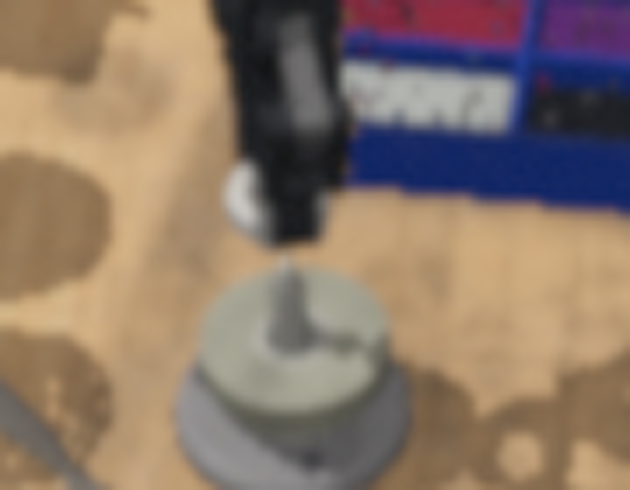

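Side view: the spacer is held at about (269,288), roughly 4 mm to +x of the spindle at (271,297). Trimming x while lowering.

Request:
{"op": "drive_tool", "data": {"commands": [{"hand": 0.25,"translation": [-2.5,-0.5,0],"angular": [0,0,0]},{"hand": 0.25,"translation": [-2.5,-0.5,-10],"angular": [0,0,0]},{"hand": 0.25,"translation": [-2.5,-0.5,-30],"angular": [0,0,0]},{"hand": 0.25,"translation": [-2.5,-0.5,-40],"angular": [0,0,0]},{"hand": 0.25,"translation": [-2.5,-0.5,-48],"angular": [0,0,0]},{"hand": 0.25,"translation": [-2.5,-0.5,-52],"angular": [0,0,0]},{"hand": 0.25,"translation": [-2.5,-0.5,-52],"angular": [0,0,0]}]}}

```text
t: 33.05
eef_pos: [0.6019, 0.295, 0.0391]
tool_rot: [0.0, 0.989, 0.149, -0.0]
contact_force: [0.7, -0.6, -0.5]
gripper_width: 0.365
grasp_force: 40.0
```

Request:
{"op": "drive_tool", "data": {"commands": [{"hand": 0.25,"translation": [0,0,-3],"angular": [0,0,0]},{"hand": 0.25,"translation": [0,0,-5],"angular": [0,0,0]},{"hand": 0.25,"translation": [0,0,-6],"angular": [0,0,0]},{"hand": 0.25,"translation": [0,0,-6],"angular": [0,0,0]}]}}

```text
t: 33.55
eef_pos: [0.6022, 0.2951, 0.0341]
tool_rot: [0.0, 0.989, 0.149, 0.0]
contact_force: [-1.7, -1.2, 4.7]
gripper_width: 0.362
grasp_force: 40.5
```

Request:
{"op": "drive_tool", "data": {"commands": [{"hand": 0.8,"translation": [0,0,1],"angular": [0,0,0]},{"hand": 0.8,"translation": [0,0,1],"angular": [0,0,0]},{"hand": 0.8,"translation": [0,0,1],"angular": [0,0,0]},{"hand": 0.8,"translation": [0,0,50],"angular": [0,0,0]},{"hand": 0.8,"translation": [0,0,100],"angular": [0,0,0]},{"hand": 0.8,"translation": [-161,-28,120],"angular": [0,0,0]},{"hand": 0.8,"translation": [-161,-28,120],"angular": [0,0,0]},{"hand": 0.8,"translation": [-161,-28,100],"angular": [0,0,0]},{"hand": 0.8,"translation": [-161,-28,50],"angular": [0,0,0]},{"hand": 0.8,"translation": [-161,-28,0],"angular": [0,0,0]},{"hand": 0.8,"translation": [-161,-28,-10],"angular": [0,0,0]},{"hand": 0.8,"translation": [-161,-28,-10],"angular": [0,0,0]}]}}

```text
t: 35.05
eef_pos: [0.4412, 0.2675, 0.0237]
tool_rot: [-0.0, 0.989, 0.149, -0.0]
contact_force: [-0.2, 0.5, -0.0]
gripper_width: 0.797
grasp_force: 0.0
```

```bash
python3 - <<'E'
from h import *
np.set_printoptions(precision=4,suppress=True)
im=bot.read_camera("side"); cv2.imwrite("pics/c9.png",cv2.resize(im[260:340,240:380,::-1],None,fx=5,fy=5,interpolation=2))
o=bot.get_obs();e=o["eef_pos"];print(o["t"],e,o["contact_force"],o["tool_rot"],o["q"])
E
```

```text
35.1 [0.4419 0.268  0.0246] [-0.0537  0.0608  1.2683] [-0.0004  0.9888  0.1494  0.0007] [-0.2365  0.5571 -0.5363  2.0479  0.461   0.6527 -2.3499]
```

View pics/c9.png

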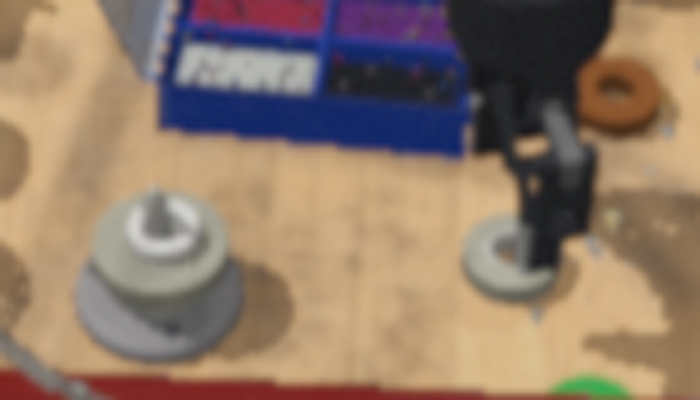

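Side view: the spacer is seated on the stack at (273,305). The gripper is over the grey small wheel at (342,311), and the green (358,338) and brown (363,278) look-alikes are left alone. Descending and gripping.

Request:
{"op": "drive_tool", "data": {"commands": [{"hand": 0.8,"translation": [0,0,-15],"angular": [0,0,0]},{"hand": 0.8,"translation": [0,0,-25],"angular": [0,0,0]},{"hand": 0.8,"translation": [0,0,-33],"angular": [0,0,0]},{"hand": 0.8,"translation": [0,0,-33],"angular": [0,0,0]},{"hand": 0.4,"translation": [0,0,-33],"angular": [0,0,0]},{"hand": 0.4,"translation": [0,0,-33],"angular": [0,0,0]},{"hand": 0.4,"translation": [0,0,-33],"angular": [0,0,0]},{"hand": 0.4,"translation": [0,0,-33],"angular": [0,0,0]},{"hand": 0.4,"translation": [0,0,-33],"angular": [0,0,0]}]}}

```text
t: 36.22
eef_pos: [0.4412, 0.2672, -0.0089]
tool_rot: [0.0, 0.989, 0.149, 0.0]
contact_force: [-1.4, -0.7, 6.1]
gripper_width: 0.54
grasp_force: 40.2
```

Request:
{"op": "drive_tool", "data": {"commands": [{"hand": 0.4,"translation": [0,0,30],"angular": [0,0,0]},{"hand": 0.4,"translation": [0,0,85],"angular": [0,0,0]},{"hand": 0.4,"translation": [0,0,120],"angular": [0,0,0]},{"hand": 0.4,"translation": [0,0,120],"angular": [0,0,0]},{"hand": 0.4,"translation": [55,10,120],"angular": [0,0,0]},{"hand": 0.4,"translation": [110,20,120],"angular": [0,0,0]},{"hand": 0.4,"translation": [163,28,110],"angular": [0,0,0]},{"hand": 0.4,"translation": [163,28,100],"angular": [0,0,0]},{"hand": 0.4,"translation": [163,28,100],"angular": [0,0,0]},{"hand": 0.4,"translation": [163,28,100],"angular": [0,0,0]}]}}

```text
t: 37.48
eef_pos: [0.6026, 0.2953, 0.0901]
tool_rot: [0.0, 0.989, 0.15, -0.001]
contact_force: [0.2, 1.4, -0.4]
gripper_width: 0.537
grasp_force: 41.3
```

```bash
python3 - <<'E'
from h import *
np.set_printoptions(precision=4,suppress=True)
im=bot.read_camera("side"); cv2.imwrite("pics/c10.png",cv2.resize(im[260:330,230:320,::-1],None,fx=7,fy=7,interpolation=2))
o=bot.get_obs();e=o["eef_pos"];print(e,o["contact_force"],o["tool_rot"],o["q"])
E
```

```text
[0.603  0.2954 0.0907] [ 0.152  -0.4203 -0.8334] [ 0.0001  0.9887  0.15   -0.0002] [-0.1702  0.6665 -0.5504  1.6376  0.4074  0.9546 -2.1337]
```

View pics/c10.png

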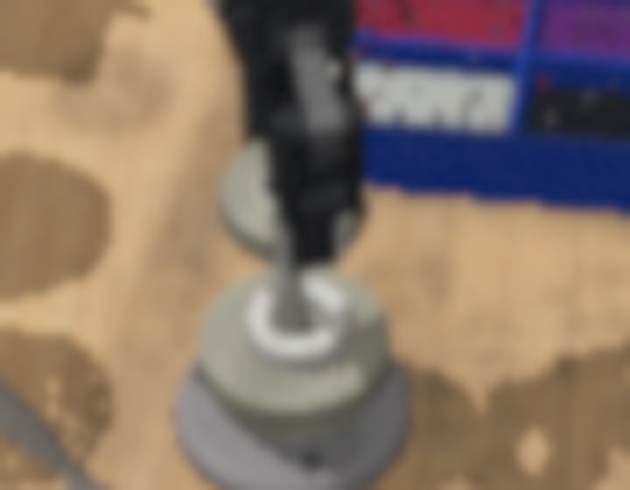

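Side view: the small wheel is held at (271,288), centred on the spindle within about 1 mm, with the spacer at (272,306) below. Lowering.

Request:
{"op": "drive_tool", "data": {"commands": [{"hand": 0.4,"translation": [1,0,-10],"angular": [0,0,0]},{"hand": 0.4,"translation": [1,0,-22],"angular": [0,0,0]},{"hand": 0.4,"translation": [1,0,-34],"angular": [0,0,0]},{"hand": 0.4,"translation": [1,0,-43],"angular": [0,0,0]},{"hand": 0.4,"translation": [1,0,-43],"angular": [0,0,0]},{"hand": 0.4,"translation": [1,0,-43],"angular": [0,0,0]}]}}

```text
t: 38.28
eef_pos: [0.6053, 0.2953, 0.0476]
tool_rot: [-0.0, 0.989, 0.149, 0.0]
contact_force: [-0.0, 0.4, -0.8]
gripper_width: 0.544
grasp_force: 41.3
```

Request:
{"op": "drive_tool", "data": {"commands": [{"hand": 0.4,"translation": [0,0,-2],"angular": [0,0,0]},{"hand": 0.4,"translation": [0,0,-4],"angular": [0,0,0]},{"hand": 0.4,"translation": [0,0,-5],"angular": [0,0,0]},{"hand": 0.4,"translation": [0,0,-5],"angular": [0,0,0]}]}}

```text
t: 38.78
eef_pos: [0.6054, 0.2952, 0.0432]
tool_rot: [0.0, 0.989, 0.149, 0.0]
contact_force: [-0.2, -1.5, 5.9]
gripper_width: 0.541
grasp_force: 41.8
```

Request:
{"op": "drive_tool", "data": {"commands": [{"hand": 0.8,"translation": [0,0,1],"angular": [0,0,0]},{"hand": 0.8,"translation": [0,0,1],"angular": [0,0,0]},{"hand": 0.8,"translation": [0,0,1],"angular": [0,0,0]},{"hand": 0.8,"translation": [0,0,60],"angular": [0,0,0]},{"hand": 0.8,"translation": [0,0,120],"angular": [0,0,0]},{"hand": 0.6,"translation": [0,0,180],"angular": [0,0,0]},{"hand": 0.6,"translation": [-68,-449,190],"angular": [0,0,0]},{"hand": 0.6,"translation": [-68,-449,190],"angular": [0,0,0]},{"hand": 0.6,"translation": [-68,-449,190],"angular": [0,0,0]},{"hand": 0.6,"translation": [-68,-449,190],"angular": [0,0,0]},{"hand": 0.6,"translation": [-68,-449,190],"angular": [0,0,0]},{"hand": 0.6,"translation": [-68,-449,190],"angular": [0,0,0]}]}}

```text
t: 40.28
eef_pos: [0.5484, -0.0776, 0.2309]
tool_rot: [0.0, 0.989, 0.149, 0.0]
contact_force: [0.7, -0.4, 0.6]
gripper_width: 0.6
grasp_force: 0.0
```

Request:
{"op": "drive_tool", "data": {"commands": [{"hand": 0.6,"translation": [-14,-95,0],"angular": [0,0,0]},{"hand": 0.6,"translation": [-14,-95,0],"angular": [0,0,0]},{"hand": 0.6,"translation": [-14,-95,0],"angular": [0,0,0]},{"hand": 0.6,"translation": [-14,-95,0],"angular": [0,0,0]}]}}

```text
t: 40.78
eef_pos: [0.5351, -0.1694, 0.2306]
tool_rot: [-0.0, 0.989, 0.15, 0.0]
contact_force: [0.3, 0.2, 0.4]
gripper_width: 0.598
grasp_force: 0.0
```

```bash
python3 - <<'E'
from h import *
np.set_printoptions(precision=4,suppress=True)
im=bot.read_camera("top")
for r in bot.outline_of("top","wheel_small")[:5]:
    ys,xs=np.nonzero(r["pixels"]); c=np.array([xs.mean(),ys.mean()])
    if c[1]<240: print(r["score"],c,len(xs),fitc("top","wheel_small",c,.052))
o=bot.get_obs();e=o["eef_pos"];print(o["t"],e,o["contact_force"],o["tool_rot"],o["q"])
E
```

```text
0.78 [197.9928 211.8478] 276 [0.6051 0.2955]
40.875 [ 0.5354 -0.1687  0.2308] [-0.2419 -0.7092  0.9503] [-0.0003  0.9886  0.1507  0.0002] [ 0.6142  0.3256 -0.5184  1.7906  0.1808  1.0724 -1.2367]
```

Measured stack centre is (605.1, 295.5) mm, right on the spindle axis. Going to the cap.

Request:
{"op": "drive_tool", "data": {"commands": [{"hand": 0.6,"translation": [2,15,0],"angular": [0,0,0]},{"hand": 0.6,"translation": [2,15,-60],"angular": [0,0,0]},{"hand": 0.6,"translation": [2,15,-120],"angular": [0,0,0]},{"hand": 0.6,"translation": [2,15,-180],"angular": [0,0,0]},{"hand": 0.6,"translation": [2,15,-195],"angular": [0,0,0]},{"hand": 0.6,"translation": [2,15,-195],"angular": [0,0,0]},{"hand": 0.6,"translation": [2,15,-195],"angular": [0,0,0]}]}}

```text
t: 41.75
eef_pos: [0.5391, -0.1555, 0.0381]
tool_rot: [0.001, 0.989, 0.15, 0.002]
contact_force: [1.3, 0.1, 0.2]
gripper_width: 0.601
grasp_force: 0.0
```

```bash
python3 - <<'E'
from h import *
np.set_printoptions(precision=4,suppress=True)
im=bot.read_camera("side"); cv2.imwrite("pics/side_cap.png",cv2.resize(im[160:220,280:350,::-1],None,fx=7,fy=7,interpolation=2))
o=bot.get_obs();e=o["eef_pos"];print(o["t"],e,o["contact_force"],o["tool_rot"])
E
```

```text
41.8 [ 0.539  -0.1557  0.0381] [0.6397 0.3748 0.7183] [0.0008 0.9888 0.1493 0.002 ]
```

Request:
{"op": "drive_tool", "data": {"commands": [{"hand": 0.6,"translation": [0,0,-10],"angular": [0,0,0]},{"hand": 0.6,"translation": [0,0,-18],"angular": [0,0,0]},{"hand": 0.6,"translation": [0,0,-18],"angular": [0,0,0]}]}}

```text
t: 42.18
eef_pos: [0.5362, -0.1556, 0.0169]
tool_rot: [-0.0, 0.989, 0.149, -0.001]
contact_force: [0.3, 0.6, -0.3]
gripper_width: 0.601
grasp_force: 0.0
```

Request:
{"op": "drive_tool", "data": {"commands": [{"hand": 0.6,"translation": [1,1,-10],"angular": [0,0,0]},{"hand": 0.6,"translation": [1,1,-20],"angular": [0,0,0]},{"hand": 0.6,"translation": [1,1,-20],"angular": [0,0,0]},{"hand": 0.6,"translation": [1,1,-20],"angular": [0,0,0]},{"hand": 0.2,"translation": [1,1,-20],"angular": [0,0,0]},{"hand": 0.2,"translation": [1,1,-20],"angular": [0,0,0]},{"hand": 0.2,"translation": [1,1,-20],"angular": [0,0,0]},{"hand": 0.2,"translation": [1,1,-20],"angular": [0,0,0]}]}}

```text
t: 43.18
eef_pos: [0.5383, -0.1547, -0.0019]
tool_rot: [0.0, 0.989, 0.149, 0.0]
contact_force: [-0.9, 0.1, 5.4]
gripper_width: 0.348
grasp_force: 39.6
```

Request:
{"op": "drive_tool", "data": {"commands": [{"hand": 0.2,"translation": [0,0,30],"angular": [0,0,0]},{"hand": 0.2,"translation": [0,0,90],"angular": [0,0,0]},{"hand": 0.2,"translation": [0,0,150],"angular": [0,0,0]},{"hand": 0.2,"translation": [0,0,210],"angular": [0,0,0]},{"hand": 0.2,"translation": [0,0,235],"angular": [0,0,0]},{"hand": 0.2,"translation": [10,340,235],"angular": [0,0,0]},{"hand": 0.2,"translation": [10,340,235],"angular": [0,0,0]},{"hand": 0.2,"translation": [10,340,235],"angular": [0,0,0]},{"hand": 0.2,"translation": [10,340,235],"angular": [0,0,0]},{"hand": 0.2,"translation": [10,340,235],"angular": [0,0,0]},{"hand": 0.2,"translation": [10,340,235],"angular": [0,0,0]},{"hand": 0.2,"translation": [10,340,235],"angular": [0,0,0]}]}}

```text
t: 44.68
eef_pos: [0.547, 0.1885, 0.2324]
tool_rot: [-0.001, 0.988, 0.152, -0.0]
contact_force: [0.3, -0.9, -1.1]
gripper_width: 0.347
grasp_force: 39.8
```

Request:
{"op": "drive_tool", "data": {"commands": [{"hand": 0.2,"translation": [30,60,0],"angular": [0,0,0]},{"hand": 0.2,"translation": [57,110,0],"angular": [0,0,0]},{"hand": 0.2,"translation": [57,110,0],"angular": [0,0,0]},{"hand": 0.2,"translation": [57,110,-60],"angular": [0,0,0]},{"hand": 0.2,"translation": [57,110,-115],"angular": [0,0,0]},{"hand": 0.2,"translation": [57,110,-130],"angular": [0,0,0]},{"hand": 0.2,"translation": [57,110,-132],"angular": [0,0,0]},{"hand": 0.2,"translation": [57,110,-132],"angular": [0,0,0]},{"hand": 0.2,"translation": [57,110,-132],"angular": [0,0,0]}]}}

```text
t: 45.8
eef_pos: [0.6062, 0.2961, 0.103]
tool_rot: [-0.001, 0.989, 0.149, 0.002]
contact_force: [1.1, -0.5, -0.5]
gripper_width: 0.343
grasp_force: 39.8
```

```bash
python3 - <<'E'
from h import *
np.set_printoptions(precision=4,suppress=True)
im=bot.read_camera("side"); cv2.imwrite("pics/c11.png",cv2.resize(im[260:330,230:320,::-1],None,fx=8,fy=8,interpolation=2))
o=bot.get_obs();e=o["eef_pos"];print(o["t"],e,o["contact_force"],o["tool_rot"],o["q"])
print(proj("side",(.605,.2955,.105)),proj("side",(.605,.2955,.12)),proj("side",(.605,.2955,.078)))
E
```

```text
45.85 [0.6059 0.296  0.1026] [-0.1286  0.698   0.0539] [-0.0004  0.9888  0.1493  0.0014] [-0.1423  0.6647 -0.5927  1.6239  0.4278  0.9825 -2.1476]
(np.float64(270.71935544137256), np.float64(287.6252403275272)) (np.float64(270.4911050090558), np.float64(282.9346382890942)) (np.float64(271.12107749273287), np.float64(295.88072643490705))
```

View pics/c11.png

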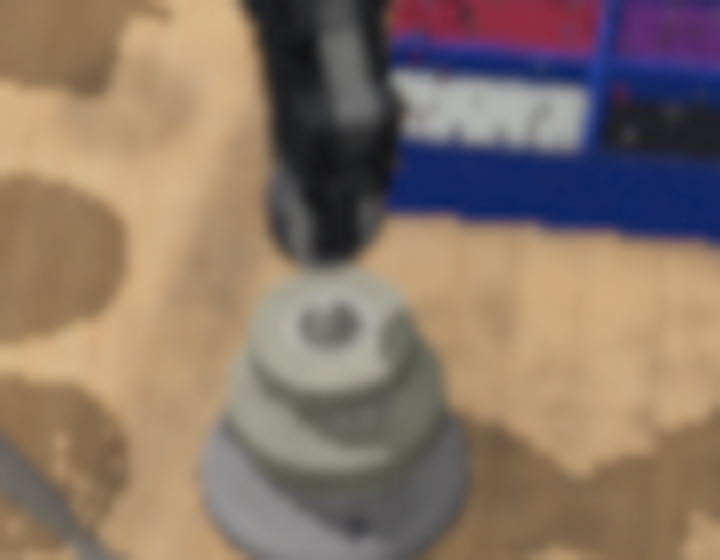

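Side view (last picture): the cap is held at (271,288), centred over the spindle end at (271,300). The four lower parts are stacked flat. Lowering.

Request:
{"op": "drive_tool", "data": {"commands": [{"hand": 0.2,"translation": [0.5,0,-8],"angular": [0,0,0]},{"hand": 0.2,"translation": [0.5,0,-16],"angular": [0,0,0]},{"hand": 0.2,"translation": [0.5,0,-24],"angular": [0,0,0]},{"hand": 0.2,"translation": [0.5,0,-30],"angular": [0,0,0]},{"hand": 0.2,"translation": [0.5,0,-30],"angular": [0,0,0]},{"hand": 0.2,"translation": [0.5,0,-30],"angular": [0,0,0]}]}}

```text
t: 46.6
eef_pos: [0.6056, 0.2956, 0.0708]
tool_rot: [-0.0, 0.989, 0.149, 0.0]
contact_force: [-0.8, -0.2, -0.9]
gripper_width: 0.345
grasp_force: 39.8
```

Request:
{"op": "drive_tool", "data": {"commands": [{"hand": 0.2,"translation": [0,0,-2],"angular": [0,0,0]},{"hand": 0.2,"translation": [0,0,-4],"angular": [0,0,0]},{"hand": 0.2,"translation": [0,0,-5],"angular": [0,0,0]},{"hand": 0.2,"translation": [0,0,-5],"angular": [0,0,0]}]}}

```text
t: 47.1
eef_pos: [0.6054, 0.2954, 0.0656]
tool_rot: [0.0, 0.989, 0.149, -0.0]
contact_force: [0.6, 0.7, -0.8]
gripper_width: 0.347
grasp_force: 39.8
```

Request:
{"op": "drive_tool", "data": {"commands": [{"hand": 0.2,"translation": [0,0,-1],"angular": [0,0,0]},{"hand": 0.2,"translation": [0,0,-2],"angular": [0,0,0]},{"hand": 0.2,"translation": [0,0,-3],"angular": [0,0,0]},{"hand": 0.2,"translation": [0,0,-3],"angular": [0,0,0]}]}}

```text
t: 47.6
eef_pos: [0.6059, 0.2956, 0.0642]
tool_rot: [0.0, 0.989, 0.149, 0.001]
contact_force: [-2.4, -1.8, 8.2]
gripper_width: 0.349
grasp_force: 40.8
```

Seated at TCP z 64, as expected. Releasing and backing off.

Request:
{"op": "drive_tool", "data": {"commands": [{"hand": 0.7,"translation": [0,0,1],"angular": [0,0,0]},{"hand": 0.7,"translation": [0,0,1],"angular": [0,0,0]},{"hand": 0.7,"translation": [0,0,1],"angular": [0,0,0]},{"hand": 0.7,"translation": [0,0,40],"angular": [0,0,0]},{"hand": 0.7,"translation": [0,0,90],"angular": [0,0,0]},{"hand": 0.7,"translation": [0,0,150],"angular": [0,0,0]},{"hand": 0.7,"translation": [-80,-250,160],"angular": [0,0,0]},{"hand": 0.7,"translation": [-80,-250,160],"angular": [0,0,0]},{"hand": 0.7,"translation": [-80,-250,160],"angular": [0,0,0]},{"hand": 0.7,"translation": [-80,-250,160],"angular": [0,0,0]},{"hand": 0.7,"translation": [-80,-250,160],"angular": [0,0,0]},{"hand": 0.7,"translation": [-80,-250,160],"angular": [0,0,0]}]}}

```text
t: 49.1
eef_pos: [0.5255, 0.0449, 0.2228]
tool_rot: [0.0, 0.989, 0.148, 0.0]
contact_force: [-0.2, -0.1, -0.1]
gripper_width: 0.7
grasp_force: 0.0
```

```bash
python3 - <<'E'
from h import *
np.set_printoptions(precision=4,suppress=True)
for n in("top","side"):
  im=bot.read_camera(n)
  for k,z in(("cap",.066),("wheel_small",.052)):
    for r in bot.outline_of(n,k)[:5]:
      ys,xs=np.nonzero(r["pixels"]); c=np.array([xs.mean(),ys.mean()])
      if np.hypot(*(c-proj(n,(.605,.2955,z))))<20: print(n,k,r["score"],c,len(xs),model(n,k,.605,.2955,z)[:2],fitc(n,k,c,z))
  # dark blob = cap
  u,v=map(int,proj(n,(.605,.2955,.087))); w=im[v-12:v+13,u-12:u+13].max(2); ys,xs=np.nonzero(w<85); print(n,len(xs),xs.mean()+u-12,ys.mean()+v-12,model(n,"cap",.605,.2955,.066)[:2])
o=bot.get_obs();print(o["t"],o["eef_pos"],o["grasp_force"],o["contact_force"])
E
```

```text
top cap 0.55 [196.1141 209.9799] 149 (array([196.2433, 210.0322]), 165.03125) [0.6052 0.2958]
top wheel_small 0.66 [200.6096 214.5616] 146 (array([197.9855, 211.9013]), 309.796875) [0.598  0.2884]
top 212 197.74056603773585 212.6509433962264 (array([196.2433, 210.0322]), 165.03125)
side cap 0.71 [270.5071 296.4502] 211 (array([271.0704, 296.2816]), 208.546875) [0.6062 0.2961]
side wheel_small 0.68 [270.6127 305.4014] 142 (array([271.3192, 301.5774]), 350.21875) [0.6054 0.3071]
side wheel_small 0.67 [270.9447 296.6884] 199 (array([271.3192, 301.5774]), 350.21875) [0.6074 0.2805]
side 72 271.375 300.75 (array([271.0704, 296.2816]), 208.546875)
49.4 [0.5257 0.0472 0.2226] 0.0 [-0.6202 -0.0937  0.8534]
```

Both cameras put the cap at its seated height and within 1 mm of the axis. Handing in.

```bash
python3 -c "
from station import bot
print(bot.hand_in())"
```

```text
the job is handed in; nothing more can be done
None
```

The arbor is made up and handed in at about 49 s of the 136 s limit: flange, larger wheel, spacer, smaller wheel and cap are on the spindle in order, the cap measured within about 1 mm of the axis, and the hand-in call returned no verdict.

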